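# Set up a medal die under the dial on the surface plate

### The arm

A 6-joint arm with a two-finger parallel gripper is mounted at the origin on the work surface. World frame = base frame: x ahead of the robot, y to its left, z up, the work surface at z = 0. Lengths are in m, angles in rad, forces in N, time in s.
With the tool pointing down it reaches from about 0.35 to 0.775 m from the base axis. Payload 7.3 kg.
Tool frame: the origin (TCP) lies midway between the tips of the shut fingers; the grasp point (between the pads) lies 19 mm behind it (robot.grip_depth is the z of the grasp point in the tool frame, in m); z points along the fingers, y is the line along which they close (so a half turn about z gives the same grasp; the last joint's range is limited). The gripper opens to 92 mm and grips with 3 to 60 N. Pads are 19 mm wide; open, the fingers measure 130 mm over their backs; the gripper's body (75 mm by 190 mm) begins 47 mm behind the grasp point.
Start: joints at [-1.493, 0.342, 1.524, -0, 1.275, -0.146], TCP at [0.117, -0.512, 0.227] pointing down, gripper open.
Joint ranges: [-2.53, 2.53], [-0.77, 2.02], [0.04, 2.7], [-1, 4.14], [0.28, 2.66], [-3.11, 3.11]. Speed limits (rad/s): [2.57, 2.57, 3.14, 3.14, 3.14, 3.14].

### API

Orientations are given as [roll, pitch, yaw] about the fixed x, y, z axes, in that order (R = Rz(yaw) Ry(pitch) Rx(roll)).
In Python, from cell import robot, viewer gives the robot as it stands.
- The arm moves only by the tool step_arm, never from a script. Its argument "increments" is a list of rows, each an object with "delta_pos": the shift along the tool's x, y, z in cm, a list of three; "dr": the turn, a rotation vector about the tool's x, y, z in degrees, a list of three; "fingers": the closure, from -1 (fully open) to 1 (shut), so that 0 is half open. In form: [{"delta_pos": [tx, ty, tz], "dr": [wx, wy, wz], "fingers": fingers}, ...]. A call has exactly 5 rows; each row is the pose to reach, as a shift and turn from the pose commanded when the call began, along the tool's axes at that moment; what a row does not reach only later rows make up. A row lasts 1/8 s, in which the tool goes at most 62.5 mm and 10.7 degrees, less where a joint would pass 70% of its speed; a pose out of reach is approached as far as the arm can. A call with a gripper value outside its range is refused whole. The fingers move at their own pace and stop on an object; "newtons" is the grip in N (left out, the last holds). Time passes only in rows, so rows that repeat a pose let the fingers close, or fill a call up. It gives the time, the measured TCP pose, the force, the opening and the grip force at its end, in the units of the state.
- robot.observe(): the state, without advancing time (a new reading comes with each control period).
- viewer.read_camera(name): name is "side" or "top"; returns the picture (480x640x3 uint8, red, green, blue); there is no depth.
- viewer.camera_params(name): a dict with "K" (3x3 intrinsics, pixels), "T" (4x4, takes a point from camera to world coordinates). Camera axes: x right, y down, z forward; pixel columns grow to the right and rows downward; lengths in m; the calibration is good to about 2 mm. A picture is of the moment at which its call begins. camera_params takes no time and is no camera call.
- robot.hand_in(): hands the job in; it is judged then, once.
The state is a dict: "time": time; "qpos": joint angles; "qvel": joint speeds; "joint_efforts": joint torques, N m; "tool_pos": TCP position; "tool_rot": TCP orientation; "contact_force": force on the tool from outside, world axes, zero at the start; "torque": the same for the moment, N m; "opening": finger opening in m; "grip_force": force on a finger pad.
Only numpy, scipy, OpenCV 4.12 (cv2) and the standard library are available. Lean on these libraries where they do the work, as an engineer would, in place of code of your own. Each camera call takes 0.05 s, during which the arm holds its last target. There are 200 camera calls.

### The job

Set up the round medal die for gauging on the surface plate: lay the two bars of equal height on the plate side by side, pointing away from you with a gap between them, and set the die on both, level and face up, its spigot hanging in the gap. Stand the setting master upright on the plate close to the left of the die, and once the die is on its bars put the dial stand on the plate behind the die, dial towards you, so that the stylus is poised over the middle of the die's face without touching it. Set the die, the master and the stand down without dropping or knocking them, and leave the odd bar, the pot and the hammer where they are.

Things in the scene. Friction and masses are not known exactly. Their poses are not given: they have to be found in the camera images.
- plate: Dark cast-iron surface plate, 240 x 240 mm, 40 mm thick, fixed. Origin at the centre of its underside, on the bench (top 40 mm above); x points away from the robot, y to the robot's left, along its edges. Left and behind in the goal are as seen from the robot (behind = farther from it; 'you' = the robot).
- bar_a: One of the two equal bars: ground steel parallel, 90 mm long (x) x 14 mm wide (y) x 30 mm high, with small round dark marks on its sides. Lies loose on the bench. Origin at the centre of its underside. Either end may point forward. 0.27 kg.
- bar_b: The other equal bar: same as bar_a, 90 x 14 x 30 mm.
- bar_odd: The odd bar, of the same steel but longer and lower: 120 mm long (x) x 14 mm wide (y) x 18 mm high. Not wanted: leave it. Origin at the centre of its underside.
- block: Turned pale wooden block in which the die waits: 84 mm diameter, 30 mm high, with a 28 mm bore, 25 mm deep, for the die's spigot. Fixed to the bench. Origin at the centre of its underside.
- die: Round steel die, 0.7 kg, engraved face up: flange 70 mm dia x 12 thick; above it a neck 44 dia x 26 high, its top being the face; below it a spigot 16 dia x 22 long. Origin on the axis at the UNDERSIDE OF THE FLANGE (seat), z up to the face (38 mm above). Grip by the neck. At the start the flange rests on the wooden block, seat 30 mm above the bench.
- master: Height setting master: plain steel pillar, foot 40 mm diameter x 10 mm high, above it a shaft 26 mm diameter to a total height of 68 mm (the same height as the die's face when on its bars). About 0.32 kg, stands loose on the bench. Origin at the centre of its underside.
- stand: Dial gauge stand, 0.62 kg. Origin under its 14 x 14 mm column (175 tall), near its centre of mass. Base x -22 to +42, y +-29, 20 high. Clamp 104 to 124 high (x +-15, y +-13, thumb-screw to y +32). Arm 114 high runs along -x to a black dial 48 dia, centre 146 high, facing -x; below it the stylus, tip at x -90, y 0, 76 above the underside. Grip the bare column 126 to 175 high.
- pot: Brass pot full of gravers, 68 mm diameter, pot 85 mm high, tools to about 160 mm. Bystander: leave it. Origin at the centre of its underside.
- hammer: Chasing hammer lying on the bench beyond the plate, about 250 mm long. Bystander: leave it. Origin near the middle of its handle, on the bench.
Things that resemble listed ones, but are neither listed nor needed, are in the scene too. Leave any blue, purple or turquoise look-alike of the bar_b alone.

How it is judged:
On the way, in this order (a step that is already met when the one before it is completed fails the run):
1. The die is on both equal bars on the plate, level, and let go (z of die in the frame of plate between 0.067 and 0.073 m and angle between die's own z axis and vertical below 0.035 rad and contact force between die and bar_a above 0.5 N and contact force between die and bar_b above 0.5 N and z of bar_a in the frame of plate between 0.036 and 0.044 m and angle between the x axis of each of bar_a, bar_b and the x axis of plate, either way round below 0.35 rad and z of bar_b in the frame of plate between 0.036 and 0.044 m and contact force between the fingers and die below 0.05 N), for 0.2 s.
2. The dial stand is on the plate behind the die with the stylus over the die's face (z of stand in the frame of plate between 0.036 and 0.044 m and angle between stand's own z axis and vertical below 0.05 rad and x of die in the frame of stand between -0.102 and -0.078 m and y of die in the frame of stand between -0.012 and 0.012 m and angle between the x axis of stand and the x axis of plate, either way round below 0.45 rad and x of stand in the frame of plate above -0.03 m and x of die in the frame of plate below 0.055 m and contact force between stand and die below 0.05 N), for 0.2 s.
At the end, for the whole second after the job is handed in: Die level (2 deg) on both 30 mm bars, seat 30 mm (+-3) above plate top; bars along plate x (20 deg); stand behind, square to plate (25 deg), stylus within 12 mm of die axis in its x and y, not touching; master upright on plate, 45-140 mm left of die, within 40 mm fore and aft; all at rest (all of step 2 and z of die in the frame of plate between 0.067 and 0.073 m and angle between die's own z axis and vertical below 0.035 rad and contact force between die and bar_a above 0.5 N and contact force between die and bar_b above 0.5 N and z of bar_a in the frame of plate between 0.036 and 0.044 m and angle between the x axis of each of bar_a, bar_b and the x axis of plate, either way round below 0.35 rad and z of bar_b in the frame of plate between 0.036 and 0.044 m and z of master in the frame of plate between 0.036 and 0.044 m and angle between master's own z axis and vertical below 0.05 rad and x of master in the frame of stand between -0.13 and -0.05 m and y of master in the frame of stand between 0.045 and 0.14 m and linear speed of each of bar_a, bar_b, die, master, stand below 0.01 m/s).
It fails at once if the odd low bar, the pot or the hammer is moved more than 30 mm (distance of any of bar_odd, pot, hammer from where it was at the start of the episode above 0.03 m).
It fails at once if the die, the master or the stand is dropped or knocked over (faster than 0.35 m/s while the fingers do not hold it) ((contact force between the fingers and die below 0.05 N and linear speed of die above 0.35 m/s) or (contact force between the fingers and master below 0.05 N and linear speed of master above 0.35 m/s) or (contact force between the fingers and stand below 0.05 N and linear speed of stand above 0.35 m/s)).
It fails at once if the dial stand strikes the die (more than 2 N) (contact force between stand and die above 2 N).
It also fails if it takes over 131 s, if anything falls off the work surface, if the arm or the gripper's body presses on something with over 40 N, if the wrist force passes 120 N, or if a joint passes its speed limit or range.

## Working session

There is one attempt and no reset: what is moved stays moved. The work goes in short steps, Python scripts to look and compute and a tool call to move; the robot and the scene stay as the last step left them, time stands still between calls to the robot, and variables do not carry over. Pictures are saved under pics/ and viewed, at most 14 in all, crops included, and the job is handed in when it is done.

Besides the shell and the picture viewer there is one more tool, called as name(argument=value, ...) on one line, values as JSON. step_arm: Moves the arm, as the interface text tells. Its arguments: {"type":"object","properties":{"increments":{"type":"array"},"newtons":{"type":"number"}},"required":["increments"]}

```bash
mkdir -p pics; ls; python3 - <<'E'
from cell import robot, viewer
import cv2
for n in("top","side"):
    im=viewer.read_camera(n); cv2.imwrite(f"pics/{n}0.png",im[:,:,::-1])
    p=viewer.camera_params(n); print(n,p["K"].round(1).tolist(),p["T"].round(3).tolist())
print(robot.observe(), robot.grip_depth)
E
```

```text
pics
top [[470.2, 0.0, 317.7], [0.0, 470.2, 247.1], [0.0, 0.0, 1.0]] [[0.02, -0.998, 0.059, 0.453], [-1.0, -0.021, -0.019, -0.041], [0.02, -0.059, -0.998, 1.037], [0.0, 0.0, 0.0, 1.0]]
side [[579.3, 0.0, 320.7], [0.0, 579.3, 250.6], [0.0, 0.0, 1.0]] [[0.999, -0.02, 0.025, 0.465], [-0.031, -0.727, 0.685, -0.913], [0.005, -0.686, -0.728, 0.977], [0.0, 0.0, 0.0, 1.0]]
{'time': 0.1, 'qpos': array([-1.49299756e+00,  3.42654104e-01,  1.52489405e+00, -4.98208706e-06,
        1.27539633e+00, -1.46017377e-01]), 'qvel': array([ 0.00085118, -0.00017131, -0.00091359, -0.00050998, -0.00344027,
       -0.00042373]), 'joint_efforts': array([ 2.04092008e-03, -4.32001126e+01, -2.44695711e+01,  7.18359277e-02,
        5.25547145e-02, -5.16828914e-05]), 'tool_pos': array([ 0.11650875, -0.51155029,  0.22612349]), 'tool_rot': array([-3.14025451e+00, -1.91976773e-04,  2.23817474e-01]), 'contact_force': array([-0.53030178, -0.18579049,  0.69360365]), 'torque': array([0.05509099, 0.00618758, 0.02220551]), 'grip_force': 0.0, 'opening': 0.09199563125519003} -0.0188
```

View pics/top0.png

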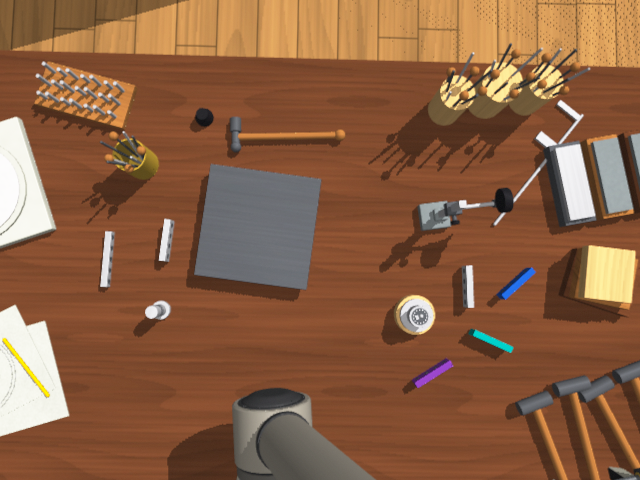

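View pics/side0.png

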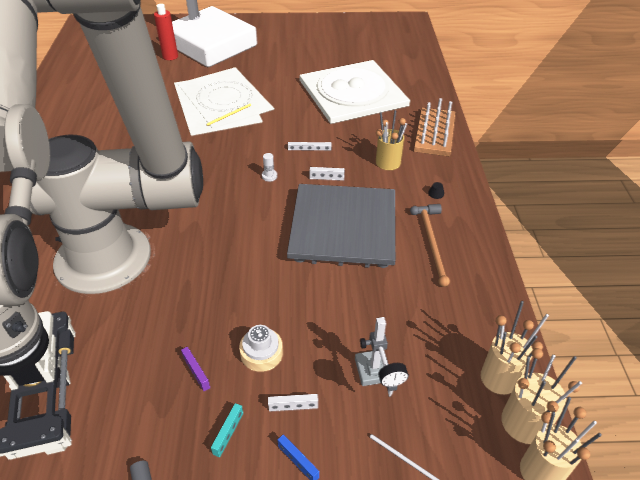

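Top view: candidates for equal bars are the steel ones at (166,241) and (468,287) (short, tall). The steel bar at (107,260) is longer and lower, so it's the odd one. Blue, turquoise and purple bars at (517,283), (492,341), (433,374) are look-alikes. The die is at (415,316), the master at (157,310), and the stand's column is near (455,208) with its dial at (504,200). I'll enlarge to confirm and extract contours.

```bash
cat > h.py <<'E'
import numpy as np, cv2
from cell import robot, viewer
P={n:(lambda p:(np.array(p["K"]),np.array(p["T"])))(viewer.camera_params(n)) for n in("top","side")}
def ray(n,uv,z):
    K,T=P[n]; d=T[:3,:3]@np.linalg.solve(K,[uv[0],uv[1],1.]); o=T[:3,3]
    return o+d*(z-o[2])/d[2]
def proj(n,X):
    K,T=P[n]; c=K@(T[:3,:3].T@(np.asarray(X,float)-T[:3,3])); return c[:2]/c[2]
def st():
    s=robot.observe(); print("t",round(s["time"],2),"pos",s["tool_pos"].round(4),"rot",np.degrees(s["tool_rot"]).round(2),"F",s["contact_force"].round(1),"open",round(s["opening"],4),"grip",round(s["grip_force"],1)); return s
E
python3 - <<'E'
from h import *
im=cv2.imread("pics/top0.png"); hsv=cv2.cvtColor(im,cv2.COLOR_BGR2HSV)
m=((hsv[...,1]<40)&(hsv[...,2]>215)).astype(np.uint8)
for nm,(x,y),r,z in [("barL",(166,241),30,.03),("odd",(107,260),35,.018),("barR",(468,287),28,.03)]:
    sub=np.zeros_like(m); sub[y-r:y+r,x-14:x+14]=m[y-r:y+r,x-14:x+14]
    c=max(cv2.findContours(sub,0,2)[0],key=cv2.contourArea); b=cv2.boxPoints(cv2.minAreaRect(c))
    w=np.array([ray("top",p,z)[:2] for p in b]); print(nm,b.round(1).tolist(),"c",w.mean(0).round(4),"sides",np.linalg.norm(w[0]-w[1]).round(4),np.linalg.norm(w[1]-w[2]).round(4)); 
    e=max((w[1]-w[0],w[2]-w[1]),key=np.linalg.norm); print("  ang",np.degrees(np.arctan2(e[1],e[0])).round(1))
# plate
g=cv2.inRange(hsv,(90,0,40),(140,90,130)); g[:150]=0;g[300:]=0;g[:,:185]=0;g[:,330:]=0
c=max(cv2.findContours(cv2.morphologyEx(g,cv2.MORPH_OPEN,np.ones((5,5))),0,2)[0],key=cv2.contourArea); b=cv2.boxPoints(cv2.minAreaRect(c)); w=np.array([ray("top",p,.04)[:2] for p in b]); print("plate",b.round(1).tolist(),w.mean(0).round(4),np.linalg.norm(w[0]-w[1]),np.linalg.norm(w[2]-w[1]),w.round(3).tolist())
crops=[(146,215),(87,235),(448,262),(395,290),(137,285),(420,180)]
t=[cv2.resize(im[y:y+60,x:x+ (90 if i==5 else 60)],(260,260) if i<5 else (260,173),interpolation=cv2.INTER_CUBIC) for i,(x,y) in enumerate(crops)]
t[5]=cv2.copyMakeBorder(t[5],0,87,0,0,0)
cv2.imwrite("pics/crop0.png",np.vstack([np.hstack(t[:3]),np.hstack(t[3:])]))
E
```

```text
barL [[158.5, 259.70001220703125], [164.0, 218.89999389648438], [169.89999389648438, 219.6999969482422], [164.3000030517578, 260.5]] c [0.5221 0.2683] sides 0.0879 0.0126
  ang -5.5
odd [[100.0999984741211, 284.8999938964844], [105.0, 231.5], [110.80000305175781, 232.10000610351562], [106.0, 285.5]] c [0.4797 0.3957] sides 0.115 0.0126
  ang -2.5
barR [[465.79998779296875, 266.0], [471.6000061035156, 265.79998779296875], [473.29998779296875, 306.8999938964844], [467.5, 307.20001220703125]] c [ 0.4352 -0.3876] sides 0.0126 0.0882
  ang -177.7
plate [[193.89999389648438, 274.0], [208.89999389648438, 164.0], [320.6000061035156, 179.1999969482422], [305.6000061035156, 289.29998779296875]] [0.5541 0.0697] 0.23645271428878942 0.24075865978571817 [[0.45, 0.2], [0.685, 0.177], [0.658, -0.063], [0.423, -0.036]]
```

View pics/crop0.png

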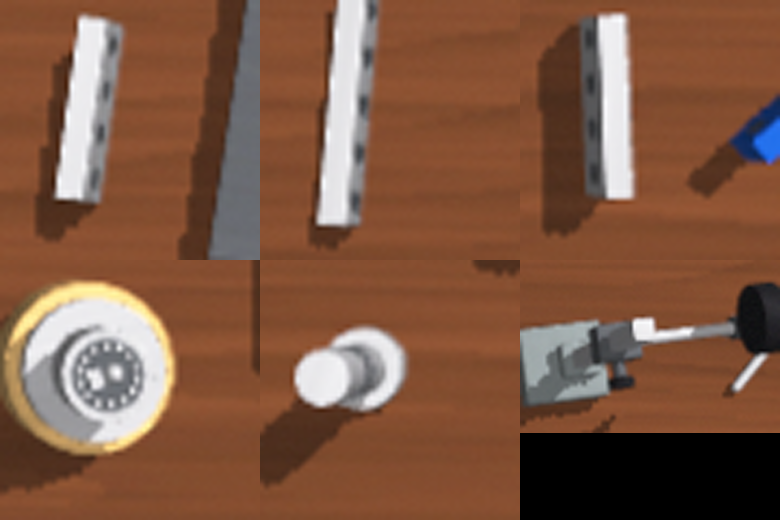

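Identities confirmed: left crop (166,241) and right crop (468,287) are short, ~88 mm, with dark marks; the middle one measures 115+ mm and is odd. Next: die, master and stand positions and the goal poses.

```bash
cat >> h.py <<'E'
PL=np.array([.554,.0697]); PY=np.radians(-5.6)
def pw(x,y): c,s=np.cos(PY),np.sin(PY); return PL+[c*x-s*y,s*x+c*y]
def go(pos,yaw,frm=None):
    "increment in tool axes (cm), yaw turn as dr z (deg) from commanded/measured pose, tool down"
    s=robot.observe(); p0,y0=(s["tool_pos"],np.degrees(s["tool_rot"][2])) if frm is None else (np.array(frm[0]),frm[1])
    a=np.radians(y0); R=np.array([[np.cos(a),np.sin(a),0],[np.sin(a),-np.cos(a),0],[0,0,-1]])
    print("d",(R.T@(np.array(pos)-p0)*100).round(2),"drz",round(-(yaw-y0),2))
E
python3 - <<'E'
from h import *
print("die face",ray("top",(419.9,316.8),.068),"flange",ray("top",(395+100*60/260,290+95*60/260),.042))
print("master top",ray("top",(151.3,312.2),.068),"foot",ray("top",(161.9,309.9),.01))
print("col top",ray("top",(462.6,202.5),.175),"dial",ray("top",(504,200),.146))
# circle fits on side view: die/master tops, stand column
im=cv2.imread("pics/side0.png")
t=[cv2.resize(im[y:y+100,x:x+100],(390,390),interpolation=cv2.INTER_CUBIC) for x,y in[(215,300),(330,305)]]
cv2.imwrite("pics/crop1.png",np.hstack(t))
for n,p in dict(bar1=(-.035,-.044),bar2=(-.035,.004),die=(-.035,-.02),master=(-.035,.065),stand=(.055,-.02)).items(): print(n,pw(*p).round(4))
r=st(); go((.4352,-.3876,.12),2.3)
E
```

```text
die face [ 0.37165671 -0.2718029   0.068     ] flange [ 0.37963054 -0.27406089  0.042     ]
master top [0.37096177 0.27685792 0.068     ] foot [0.37139432 0.2733754  0.01      ]
col top [ 0.59302795 -0.32450623  0.175     ] dial [ 0.60443402 -0.41421889  0.146     ]
bar1 [0.5149 0.0293]
bar2 [0.5196 0.0771]
die [0.5172 0.0532]
master [0.5255 0.1378]
stand [0.6068 0.0444]
t 0.1 pos [ 0.1165 -0.5116  0.2261] rot [-1.7992e+02 -1.0000e-02  1.2820e+01] F [-0.5 -0.2  0.7] open 0.092 grip 0.0
d [33.83 -5.01 10.61] drz 10.52
```

View pics/crop1.png

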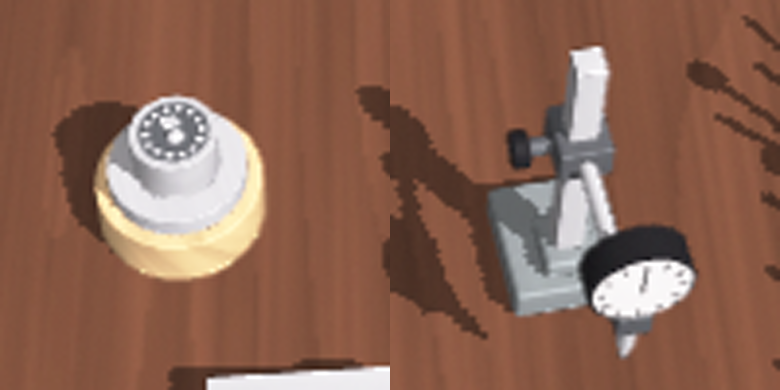

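The crop confirms the die sits neck-up in the wooden block and the stand's column is bare above the clamp. Moving to the right-hand bar.

step_arm(increments=[{"delta_pos":[7,-1,2],"dr":[0,0,5],"fingers":0.13},{"delta_pos":[13,-2,4],"dr":[0,0,10.5],"fingers":0.13},{"delta_pos":[19,-3,6],"dr":[0,0,10.5],"fingers":0.13},{"delta_pos":[24,-4,7],"dr":[0,0,10.5],"fingers":0.13},{"delta_pos":[28,-4.1,7.5],"dr":[0,0,10.5],"fingers":0.13}], newtons=30)

```text
time: 0.72
tool_pos: [0.3822, -0.4077, 0.1505]
tool_rot: [-3.14, 0.001, 0.042]
contact_force: [-0.6, -1.7, -0.7]
opening: 0.0462
grip_force: 0.0
```

```bash
python3 - <<'E'
from h import *
st(); go((.4352,-.3876,.10),2.3); go((.4352,-.3876,.007),2.3)
a=[ray("side",(330+202/3.9,305+12.5/3.9*4),z) for z in(.175,)]; print("col side",a, "die side",ray("side",(259.4,332.8),.068))
E
```

```text
t 0.72 pos [ 0.3822 -0.4077  0.1505] rot [-1.7988e+02  7.0000e-02  2.4100e+00] F [-0.6 -1.7 -0.7] open 0.0462 grip 0.0
d [ 5.38 -1.79  5.05] drz 0.11
d [ 5.38 -1.79 14.35] drz 0.11
col side [array([ 0.59186701, -0.31816232,  0.175     ])] die side [ 0.37239324 -0.26760159  0.068     ]
```

step_arm(increments=[{"delta_pos":[3,-1,3],"dr":[0,0,0],"fingers":0.13},{"delta_pos":[5.6,-2,6],"dr":[0,0,0],"fingers":0.13},{"delta_pos":[5.6,-2,9],"dr":[0,0,0],"fingers":0.13},{"delta_pos":[5.6,-2,9],"dr":[0,0,0],"fingers":0.13},{"delta_pos":[5.6,-2,9],"dr":[0,0,0],"fingers":0.13}])

```text
time: 1.35
tool_pos: [0.4357, -0.3882, 0.0626]
tool_rot: [3.141, -0.001, 0.04]
contact_force: [-0.6, -0.6, 0.0]
opening: 0.0397
grip_force: 0.0
```

```bash
python3 - <<'E'
from h import *
im=viewer.read_camera("side"); cv2.imwrite("pics/s1.png",cv2.resize(im[330:450,200:380,::-1],(780,520)))
st(); go((.4352,-.3876,.007),2.3)
E
```

```text
t 1.4 pos [ 0.4359 -0.3884  0.0631] rot [ 1.799e+02 -8.000e-02  2.290e+00] F [0.1 0.3 0.1] open 0.0404 grip 0.0
d [-0.07 -0.09  5.61] drz -0.01
```

View pics/s1.png

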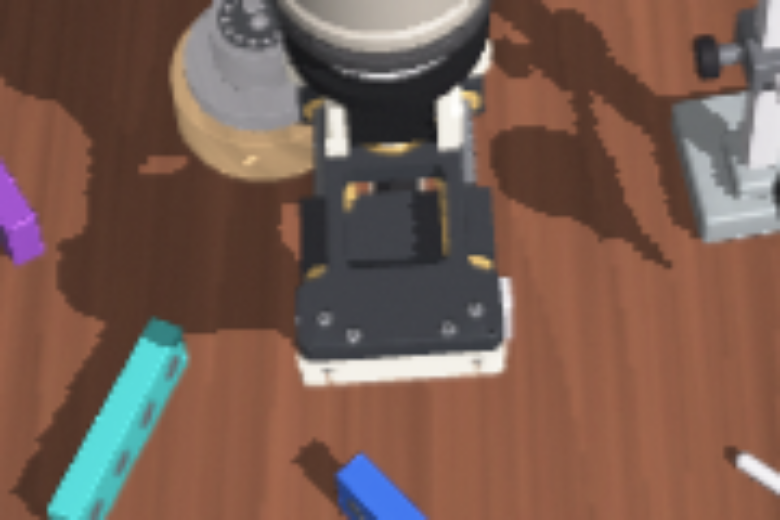

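The gripper hides the bar, but the pose reads within 1 mm of target and body is clear of the die. Descend, grip, lift.

step_arm(increments=[{"delta_pos":[0,0,3],"dr":[0,0,0],"fingers":0.13},{"delta_pos":[0,0,5],"dr":[0,0,0],"fingers":0.13},{"delta_pos":[0,0,5.6],"dr":[0,0,0],"fingers":0.13},{"delta_pos":[0,0,5.6],"dr":[0,0,0],"fingers":0.7},{"delta_pos":[0,0,5.6],"dr":[0,0,0],"fingers":1}])

```text
time: 2.02
tool_pos: [0.4361, -0.3883, 0.007]
tool_rot: [3.14, -0.001, 0.04]
contact_force: [-0.0, 0.5, -0.2]
opening: 0.0246
grip_force: 0.0
```

step_arm(increments=[{"delta_pos":[0,0,0],"dr":[0,0,0],"fingers":1},{"delta_pos":[0,0,0],"dr":[0,0,0],"fingers":1},{"delta_pos":[0,0,0],"dr":[0,0,0],"fingers":1},{"delta_pos":[0,0,-1],"dr":[0,0,0],"fingers":1},{"delta_pos":[0,0,-4],"dr":[0,0,0],"fingers":1}])

```text
time: 2.65
tool_pos: [0.4345, -0.3864, 0.0447]
tool_rot: [-3.138, 0.003, 0.041]
contact_force: [-0.1, -1.2, -2.7]
opening: 0.014
grip_force: 30.0
```

step_arm(increments=[{"delta_pos":[0,0,-5],"dr":[0,0,0],"fingers":1},{"delta_pos":[0,0,-9],"dr":[0,0,0],"fingers":1},{"delta_pos":[0,0,-11],"dr":[0,0,0],"fingers":1},{"delta_pos":[0,0,-11],"dr":[0,0,0],"fingers":1},{"delta_pos":[0,0,-11],"dr":[0,0,0],"fingers":1}])

```text
time: 3.28
tool_pos: [0.435, -0.3869, 0.1545]
tool_rot: [-3.14, 0.002, 0.041]
contact_force: [-0.0, 0.5, -2.2]
opening: 0.0137
grip_force: 30.0
```

```bash
python3 - <<'E'
from h import *
s=st(); print(s["qpos"].round(2)); go((.5149,.0293,.12),-5.6)
E
```

```text
t 3.27 pos [ 0.435  -0.3869  0.1545] rot [-1.799e+02  9.000e-02  2.320e+00] F [-0.   0.5 -2.2] open 0.0137 grip 30.0
[-0.86  0.51  1.46 -0.    1.17  0.67]
d [  9.67 -41.27   3.45] drz 7.92
```

step_arm(increments=[{"delta_pos":[1,-5,0],"dr":[0,0,2],"fingers":1},{"delta_pos":[2,-11,0],"dr":[0,0,4],"fingers":1},{"delta_pos":[4,-17,0],"dr":[0,0,6],"fingers":1},{"delta_pos":[6,-23,0],"dr":[0,0,7.9],"fingers":1},{"delta_pos":[7,-29,0],"dr":[0,0,7.9],"fingers":1}])

```text
time: 3.9
tool_pos: [0.4937, -0.0929, 0.1543]
tool_rot: [-3.141, 0.002, -0.098]
contact_force: [1.0, 0.6, -2.4]
opening: 0.0142
grip_force: 30.0
```

```bash
python3 - <<'E'
from h import *
# frame chosen: commanded = start + increments
a=np.radians(2.3); p=np.array([.435,-.3869])+.07*np.array([np.cos(a),np.sin(a)])-.29*np.array([np.sin(a),-np.cos(a)]); print(p)
go((.5149,.0293,.12),-5.6,((p[0],p[1],.1545),-5.6)); st()
E
```

```text
[ 0.49330539 -0.0943244 ]
d [  0.94 -12.51   3.45] drz -0.0
t 3.9 pos [ 0.4937 -0.0929  0.1543] rot [-1.7997e+02  1.1000e-01 -5.6100e+00] F [ 1.   0.6 -2.4] open 0.0142 grip 30.0
```

step_arm(increments=[{"delta_pos":[0.5,-5,1],"dr":[0,0,0],"fingers":1},{"delta_pos":[1,-10,3],"dr":[0,0,0],"fingers":1},{"delta_pos":[0.9,-12.5,5],"dr":[0,0,0],"fingers":1},{"delta_pos":[0.9,-12.5,7.5],"dr":[0,0,0],"fingers":1},{"delta_pos":[0.9,-12.5,9],"dr":[0,0,0],"fingers":1}])

```text
time: 4.53
tool_pos: [0.5135, 0.029, 0.0634]
tool_rot: [3.141, 0.004, -0.097]
contact_force: [-0.2, -0.3, -2.6]
opening: 0.014
grip_force: 30.0
```

step_arm(increments=[{"delta_pos":[0,0,0],"dr":[0,0,0],"fingers":1},{"delta_pos":[0,0,0.5],"dr":[0,0,0],"fingers":1},{"delta_pos":[0,0,1],"dr":[0,0,0],"fingers":1},{"delta_pos":[0,0,1.3],"dr":[0,0,0],"fingers":1},{"delta_pos":[0,0,1.5],"dr":[0,0,0],"fingers":1}])

```text
time: 5.15
tool_pos: [0.515, 0.0285, 0.0507]
tool_rot: [3.142, -0.0, -0.097]
contact_force: [0.3, -0.1, -2.7]
opening: 0.0138
grip_force: 30.0
```

```bash
python3 - <<'E'
from h import *
st(); go((.5149,.0293,.047),-5.6)
E
```

```text
t 5.15 pos [0.515  0.0285 0.0507] rot [ 1.80e+02 -2.00e-02 -5.58e+00] F [ 0.3 -0.1 -2.7] open 0.0138 grip 30.0
d [-0.01 -0.08  0.37] drz 0.02
```

step_arm(increments=[{"delta_pos":[0,0,0.2],"dr":[0,0,0],"fingers":1},{"delta_pos":[0,0,0.35],"dr":[0,0,0],"fingers":1},{"delta_pos":[0,0,0.35],"dr":[0,0,0],"fingers":1},{"delta_pos":[0,0,0.35],"dr":[0,0,0],"fingers":0.45},{"delta_pos":[0,0,0.35],"dr":[0,0,0],"fingers":0.45}])

```text
time: 5.78
tool_pos: [0.5153, 0.0285, 0.0476]
tool_rot: [3.142, -0.001, -0.097]
contact_force: [-0.4, 0.4, 0.3]
opening: 0.0244
grip_force: 0.0
```

step_arm(increments=[{"delta_pos":[0,0,0],"dr":[0,0,0],"fingers":0.45},{"delta_pos":[0,0,-2],"dr":[0,0,0],"fingers":0.45},{"delta_pos":[0,0,-6],"dr":[0,0,0],"fingers":0.2},{"delta_pos":[0,0,-10],"dr":[0,0,0],"fingers":0.13},{"delta_pos":[0,0,-10],"dr":[0,0,0],"fingers":0.13}])

```text
time: 6.4
tool_pos: [0.5169, 0.0284, 0.1503]
tool_rot: [3.142, -0.007, -0.097]
contact_force: [0.1, 0.1, 0.0]
opening: 0.0401
grip_force: 0.0
```

```bash
python3 - <<'E'
from h import *
st(); go((.5221,.2683,.12),-5.5)
E
```

```text
t 6.4 pos [0.5169 0.0284 0.1503] rot [180.    -0.4   -5.57] F [0.1 0.1 0. ] open 0.0401 grip 0.0
d [ -1.81 -23.92   3.03] drz -0.07
```

step_arm(increments=[{"delta_pos":[-0.5,-6,0],"dr":[0,0,0],"fingers":0.13},{"delta_pos":[-1,-12,0],"dr":[0,0,0],"fingers":0.13},{"delta_pos":[-1.4,-18,0],"dr":[0,0,0],"fingers":0.13},{"delta_pos":[-1.6,-23.9,1],"dr":[0,0,0],"fingers":0.13},{"delta_pos":[-1.6,-23.9,5],"dr":[0,0,0],"fingers":0.13}])

```text
time: 7.02
tool_pos: [0.5229, 0.2726, 0.0973]
tool_rot: [-3.139, -0.004, -0.092]
contact_force: [0.4, -1.7, 0.1]
opening: 0.0399
grip_force: 0.0
```

step_arm(increments=[{"delta_pos":[0,0,2],"dr":[0,0,0],"fingers":0.13},{"delta_pos":[0,0,3.5],"dr":[0,0,0],"fingers":0.13},{"delta_pos":[0,0,3.5],"dr":[0,0,0],"fingers":0.13},{"delta_pos":[0,0,3.5],"dr":[0,0,0],"fingers":0.13},{"delta_pos":[0,0,3.5],"dr":[0,0,0],"fingers":0.13}])

```text
time: 7.65
tool_pos: [0.5229, 0.268, 0.0632]
tool_rot: [-3.141, -0.002, -0.098]
contact_force: [0.3, 0.3, 0.5]
opening: 0.0399
grip_force: 0.0
```

```bash
python3 - <<'E'
from h import *
st(); go((.5221,.2683,.007),-5.5)
im=viewer.read_camera("top"); cv2.imwrite("pics/t1.png",im[:,:,::-1])
E
```

```text
t 7.65 pos [0.5229 0.268  0.0632] rot [-1.7996e+02 -1.1000e-01 -5.5900e+00] F [0.3 0.3 0.5] open 0.0399 grip 0.0
d [-0.08 -0.02  5.62] drz -0.09
```

View pics/t1.png

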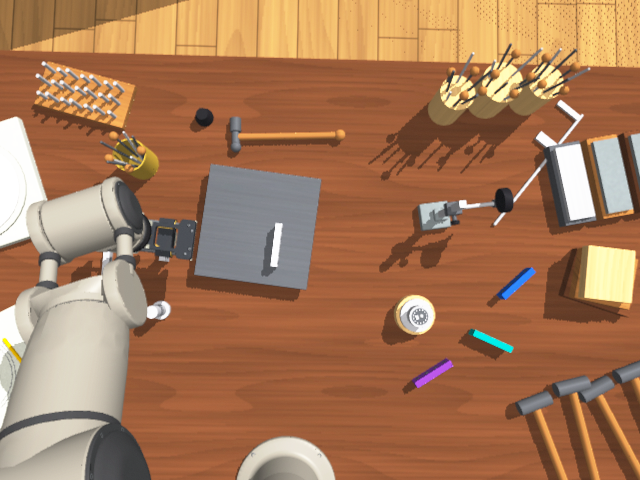

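Bar on plate at (276,245), parallel to the plate edge; the gripper is above the left bar. Grasp it.

step_arm(increments=[{"delta_pos":[0,0,3],"dr":[0,0,0],"fingers":0.13},{"delta_pos":[0,0,5],"dr":[0,0,0],"fingers":0.13},{"delta_pos":[0,0,5.6],"dr":[0,0,0],"fingers":0.13},{"delta_pos":[0,0,5.6],"dr":[0,0,0],"fingers":0.7},{"delta_pos":[0,0,5.6],"dr":[0,0,0],"fingers":1}])

```text
time: 8.32
tool_pos: [0.5229, 0.2682, 0.0072]
tool_rot: [-3.141, -0.002, -0.097]
contact_force: [0.3, -0.0, 0.2]
opening: 0.0247
grip_force: 0.0
```

step_arm(increments=[{"delta_pos":[0,0,0],"dr":[0,0,0],"fingers":1},{"delta_pos":[0,0,0],"dr":[0,0,0],"fingers":1},{"delta_pos":[0,0,0],"dr":[0,0,0],"fingers":1},{"delta_pos":[0,0,-1],"dr":[0,0,0],"fingers":1},{"delta_pos":[0,0,-4],"dr":[0,0,0],"fingers":1}])

```text
time: 8.95
tool_pos: [0.5205, 0.2673, 0.045]
tool_rot: [3.139, 0.005, -0.097]
contact_force: [0.5, 0.9, -2.2]
opening: 0.0137
grip_force: 30.0
```

step_arm(increments=[{"delta_pos":[0,0,-5],"dr":[0,0,0],"fingers":1},{"delta_pos":[0,0,-9],"dr":[0,0,0],"fingers":1},{"delta_pos":[0,0,-10],"dr":[0,0,0],"fingers":1},{"delta_pos":[0,0,-10],"dr":[0,0,0],"fingers":1},{"delta_pos":[0,0,-10],"dr":[0,0,0],"fingers":1}])

```text
time: 9.57
tool_pos: [0.521, 0.2675, 0.144]
tool_rot: [3.14, 0.004, -0.097]
contact_force: [-0.4, 0.8, -3.3]
opening: 0.0137
grip_force: 30.0
```

```bash
python3 - <<'E'
from h import *
st(); go((.5196,.0771,.065),-5.6)
E
```

```text
t 9.57 pos [0.521  0.2675 0.144 ] rot [179.89   0.21  -5.58] F [-0.4  0.8 -3.3] open 0.0137 grip 30.0
d [ 1.71 18.97  7.9 ] drz 0.02
```

step_arm(increments=[{"delta_pos":[0.5,6,0],"dr":[0,0,0],"fingers":1},{"delta_pos":[1,12,0],"dr":[0,0,0],"fingers":1},{"delta_pos":[1.7,19,0],"dr":[0,0,0],"fingers":1},{"delta_pos":[1.7,19,1],"dr":[0,0,0],"fingers":1},{"delta_pos":[1.7,19,4],"dr":[0,0,0],"fingers":1}])

```text
time: 10.2
tool_pos: [0.5212, 0.0764, 0.1055]
tool_rot: [-3.141, -0.001, -0.1]
contact_force: [-0.7, 0.9, -2.1]
opening: 0.0143
grip_force: 30.0
```

step_arm(increments=[{"delta_pos":[0,0,2],"dr":[0,0,0],"fingers":1},{"delta_pos":[0,0,4],"dr":[0,0,0],"fingers":1},{"delta_pos":[0,0,4.5],"dr":[0,0,0],"fingers":1},{"delta_pos":[0,0,5],"dr":[0,0,0],"fingers":1},{"delta_pos":[0,0,5.2],"dr":[0,0,0],"fingers":1}])

```text
time: 10.82
tool_pos: [0.5208, 0.0775, 0.0542]
tool_rot: [3.142, -0.0, -0.097]
contact_force: [0.8, -0.2, -2.4]
opening: 0.0138
grip_force: 30.0
```

```bash
python3 - <<'E'
from h import *
st(); go((.5196,.0771,.047),-5.6)
E
```

```text
t 10.82 pos [0.5208 0.0775 0.0542] rot [ 1.80e+02 -2.00e-02 -5.57e+00] F [ 0.8 -0.2 -2.4] open 0.0138 grip 30.0
d [-0.12  0.05  0.72] drz 0.03
```

step_arm(increments=[{"delta_pos":[-0.1,0,0.3],"dr":[0,0,0],"fingers":1},{"delta_pos":[-0.1,0,0.55],"dr":[0,0,0],"fingers":1},{"delta_pos":[-0.1,0,0.65],"dr":[0,0,0],"fingers":1},{"delta_pos":[-0.1,0,0.65],"dr":[0,0,0],"fingers":1},{"delta_pos":[-0.1,0,0.65],"dr":[0,0,0],"fingers":0.5}])

```text
time: 11.45
tool_pos: [0.52, 0.0773, 0.048]
tool_rot: [3.142, -0.001, -0.097]
contact_force: [0.7, -1.3, 0.2]
opening: 0.0199
grip_force: 0.0
```

step_arm(increments=[{"delta_pos":[0,0,0],"dr":[0,0,0],"fingers":0.5},{"delta_pos":[0,0,0],"dr":[0,0,0],"fingers":0.5},{"delta_pos":[0,0,-2],"dr":[0,0,0],"fingers":0.5},{"delta_pos":[0,0,-7],"dr":[0,0,0],"fingers":0.2},{"delta_pos":[0,0,-13],"dr":[0,0,0],"fingers":-0.5}])

```text
time: 12.08
tool_pos: [0.519, 0.0773, 0.1784]
tool_rot: [3.141, 0.002, -0.097]
contact_force: [1.3, -0.6, -0.0]
opening: 0.0386
grip_force: 0.0
```

```bash
python3 - <<'E'
from h import *
st(); go((.372,-.2705,.16),-5.6)
E
```

```text
t 12.07 pos [0.519  0.0773 0.1784] rot [ 1.7998e+02  1.3000e-01 -5.5800e+00] F [ 1.3 -0.6 -0. ] open 0.0386 grip 0.0
d [-11.24  36.05   1.84] drz 0.02
```

step_arm(increments=[{"delta_pos":[-2,6,0],"dr":[0,0,0],"fingers":-0.5},{"delta_pos":[-4,12,0],"dr":[0,0,0],"fingers":-0.5},{"delta_pos":[-6,18,0],"dr":[0,0,0],"fingers":-0.5},{"delta_pos":[-7.5,24,0],"dr":[0,0,0],"fingers":-0.5},{"delta_pos":[-9,29,0],"dr":[0,0,0],"fingers":-0.5}])

```text
time: 12.7
tool_pos: [0.401, -0.2045, 0.1781]
tool_rot: [3.141, -0.001, -0.098]
contact_force: [0.5, 0.2, -0.1]
opening: 0.0689
grip_force: 0.0
```

```bash
python3 - <<'E'
from h import *
im=cv2.imread("pics/t1.png"); hsv=cv2.cvtColor(im,cv2.COLOR_BGR2HSV)
m=(hsv[...,2]>150).astype(np.uint8); s=np.zeros_like(m); s[288:344,388:444]=m[288:344,388:444]
c=max(cv2.findContours(s,0,2)[0],key=cv2.contourArea); (u,v),r=cv2.minEnclosingCircle(c); e=cv2.fitEllipse(cv2.convexHull(c)); print("block",(u,v),r,e, ray("top",e[0],.03),"expected r px",470*.042/1.0)
sa=(hsv[...,1]<50)&(hsv[...,2]>140); s=np.zeros_like(m); s[288:344,388:444]=sa[288:344,388:444]
c=max(cv2.findContours(s,0,2)[0],key=cv2.contourArea); e=cv2.fitEllipse(cv2.convexHull(c)); print("flange+neck",e,ray("top",e[0],.042))
st(); 
E
```

```text
block (415.5, 315.5) 38.89097213745117 ((417.6817932128906, 305.1425476074219), (57.41623306274414, 108.13401794433594), 169.86032104492188) [ 0.39314137 -0.27591955  0.03      ] expected r px 19.740000000000002
flange+neck ((416.5203552246094, 314.8516540527344), (33.21542739868164, 33.81986999511719), 146.2762908935547) [ 0.37342732 -0.27080616  0.042     ]
t 12.7 pos [ 0.401  -0.2045  0.1781] rot [ 1.7996e+02 -6.0000e-02 -5.6100e+00] F [ 0.5  0.2 -0.1] open 0.0689 grip 0.0
```

```bash
python3 - <<'E'
from h import *
go((.373,-.2705,.09),-5.6)
E
```

```text
d [-2.14  6.84  8.81] drz -0.01
```

step_arm(increments=[{"delta_pos":[-1,4,2],"dr":[0,0,0],"fingers":-0.5},{"delta_pos":[-2.1,6.8,5],"dr":[0,0,0],"fingers":-0.5},{"delta_pos":[-2.1,6.8,8.8],"dr":[0,0,0],"fingers":-0.5},{"delta_pos":[-2.1,6.8,8.8],"dr":[0,0,0],"fingers":-0.5},{"delta_pos":[-2.1,6.8,8.8],"dr":[0,0,0],"fingers":-0.5}])

```text
time: 13.32
tool_pos: [0.3751, -0.2684, 0.0908]
tool_rot: [3.141, -0.001, -0.097]
contact_force: [0.7, -0.0, 0.1]
opening: 0.069
grip_force: 0.0
```

```bash
python3 - <<'E'
from h import *
st();go((.373,-.2705,.0445),-5.6)
im=viewer.read_camera("side"); cv2.imwrite("pics/s2.png",cv2.resize(im[250:400,160:360,::-1],(800,600)))
E
```

```text
t 13.32 pos [ 0.3751 -0.2684  0.0908] rot [ 1.7994e+02 -6.0000e-02 -5.5500e+00] F [ 0.7 -0.   0.1] open 0.069 grip 0.0
d [-0.18  0.23  4.63] drz 0.05
```

View pics/s2.png

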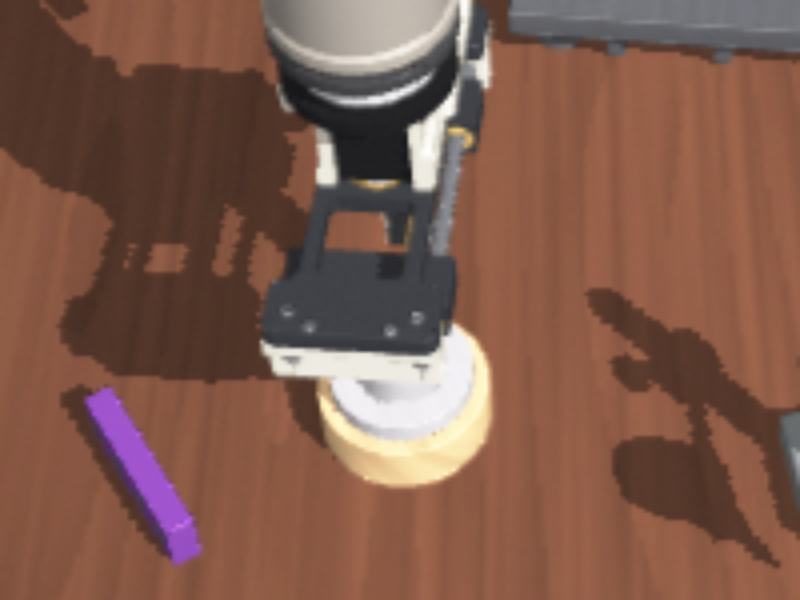

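The fingers straddle the neck, body clear. Descend and grip.

step_arm(increments=[{"delta_pos":[-0.15,0.15,1.5],"dr":[0,0,0],"fingers":-0.5},{"delta_pos":[-0.15,0.15,3],"dr":[0,0,0],"fingers":-0.5},{"delta_pos":[-0.15,0.15,4],"dr":[0,0,0],"fingers":-0.5},{"delta_pos":[-0.15,0.15,4.5],"dr":[0,0,0],"fingers":-0.5},{"delta_pos":[-0.15,0.15,4.5],"dr":[0,0,0],"fingers":0}], newtons=40)

```text
time: 14.0
tool_pos: [0.3729, -0.2695, 0.0449]
tool_rot: [3.141, -0.0, -0.097]
contact_force: [-0.9, 0.5, -0.2]
opening: 0.0626
grip_force: 0.0
```

step_arm(increments=[{"delta_pos":[0,0,0],"dr":[0,0,0],"fingers":0.2},{"delta_pos":[0,0,0],"dr":[0,0,0],"fingers":0.5},{"delta_pos":[0,0,0],"dr":[0,0,0],"fingers":1},{"delta_pos":[0,0,0],"dr":[0,0,0],"fingers":1},{"delta_pos":[0,0,0],"dr":[0,0,0],"fingers":1}])

```text
time: 14.62
tool_pos: [0.3729, -0.2697, 0.045]
tool_rot: [3.141, -0.001, -0.097]
contact_force: [-0.4, 0.5, 5.5]
opening: 0.0431
grip_force: 40.0
```

```bash
python3 - <<'E'
from h import *
st()
im=cv2.imread("pics/t1.png"); hsv=cv2.cvtColor(im,cv2.COLOR_BGR2HSV)
m=((hsv[...,1]<40)&(hsv[...,2]>200)).astype(np.uint8); s=np.zeros_like(m); s[215:275,262:292]=m[215:275,262:292]
c=max(cv2.findContours(s,0,2)[0],key=cv2.contourArea); r=cv2.minAreaRect(c); print("bar1",r,ray("top",r[0],.07))
E
```

```text
t 14.62 pos [ 0.3729 -0.2697  0.045 ] rot [ 1.7997e+02 -3.0000e-02 -5.5800e+00] F [-0.4  0.5  5.5] open 0.0431 grip 40.0
bar1 ((276.00732421875, 244.43991088867188), (7.190630912780762, 43.77326583862305), 6.9529571533203125) [0.51425401 0.02703753 0.07      ]
```

step_arm(increments=[{"delta_pos":[0,0,-1],"dr":[0,0,0],"fingers":1},{"delta_pos":[0,0,-3],"dr":[0,0,0],"fingers":1},{"delta_pos":[0,0,-6],"dr":[0,0,0],"fingers":1},{"delta_pos":[0,0,-10],"dr":[0,0,0],"fingers":1},{"delta_pos":[0,0,-10.5],"dr":[0,0,0],"fingers":1}])

```text
time: 15.25
tool_pos: [0.3735, -0.2703, 0.1515]
tool_rot: [3.139, -0.003, -0.097]
contact_force: [1.1, -0.6, -7.0]
opening: 0.043
grip_force: 40.0
```

```bash
python3 - <<'E'
from h import *
st();go((.5172,.0529,.15),-5.6)
im=viewer.read_camera("side"); cv2.imwrite("pics/s3.png",cv2.resize(im[180:360,160:400,::-1],(800,600)))
E
```

```text
t 15.25 pos [ 0.3735 -0.2703  0.1515] rot [179.84  -0.19  -5.58] F [ 1.1 -0.6 -7. ] open 0.043 grip 40.0
d [ 11.16 -33.56   0.15] drz 0.02
```

View pics/s3.png

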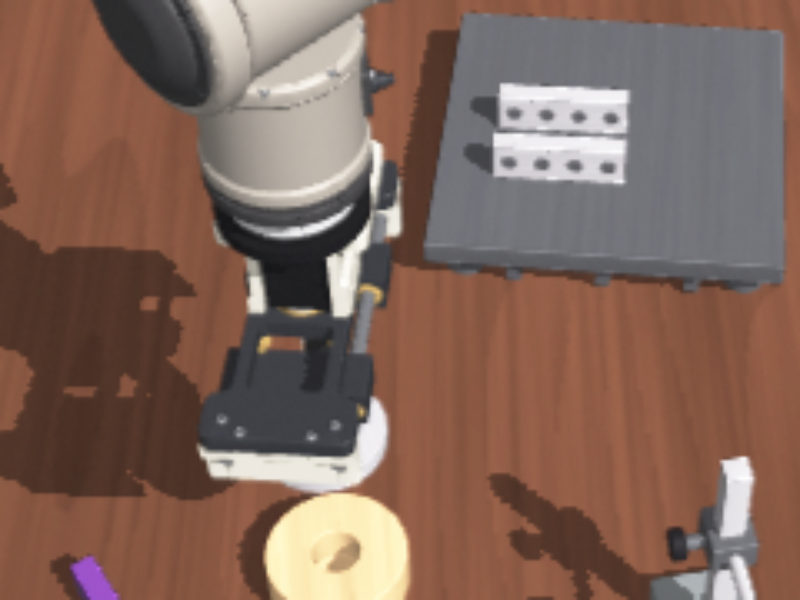

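step_arm(increments=[{"delta_pos":[2,-6,0],"dr":[0,0,0],"fingers":1},{"delta_pos":[4,-12,0],"dr":[0,0,0],"fingers":1},{"delta_pos":[6,-18,0],"dr":[0,0,0],"fingers":1},{"delta_pos":[8,-24,0],"dr":[0,0,0],"fingers":1},{"delta_pos":[9.5,-29,0],"dr":[0,0,0],"fingers":1}])

```text
time: 15.92
tool_pos: [0.4948, 0.0122, 0.1474]
tool_rot: [-3.142, 0.004, -0.097]
contact_force: [1.8, -0.5, -6.2]
opening: 0.0434
grip_force: 40.0
```

```bash
python3 - <<'E'
from h import *
st();go((.5172,.0529,.105),-5.6)
for z in(.137,.1485):
    X=[proj("side",(.3735+.035*np.cos(a),-.2703+.035*np.sin(a),z)) for a in np.linspace(0,6.28,90)]; X=np.array(X); print("right",X[:,0].max(),"bottom",X[:,1].max())
print("seen right",160+387*.3,"bottom",180+490*.3)
E
```

```text
t 15.93 pos [0.4948 0.0122 0.1474] rot [-180.      0.22   -5.54] F [ 1.8 -0.5 -6.2] open 0.0434 grip 40.0
d [ 1.84 -4.27  4.24] drz 0.06
right 276.54079633315393 bottom 327.640996844107
right 276.2158510957866 bottom 323.782757894032
seen right 276.1 bottom 327.0
```

Predicted flange edges (276.5, 327.6) match those seen (276.1, 327), so the die is centred in the grip.

step_arm(increments=[{"delta_pos":[1,-2,0],"dr":[0,0,0],"fingers":1},{"delta_pos":[1.7,-4.3,0.5],"dr":[0,0,0],"fingers":1},{"delta_pos":[1.7,-4.3,1.5],"dr":[0,0,0],"fingers":1},{"delta_pos":[1.7,-4.3,2.5],"dr":[0,0,0],"fingers":1},{"delta_pos":[1.7,-4.3,2.5],"dr":[0,0,0],"fingers":1}])

```text
time: 16.55
tool_pos: [0.5152, 0.0503, 0.1229]
tool_rot: [3.141, 0.004, -0.098]
contact_force: [0.4, 0.0, -5.7]
opening: 0.0431
grip_force: 40.0
```

step_arm(increments=[{"delta_pos":[0,0,0],"dr":[0,0,0],"fingers":1},{"delta_pos":[0,0,0],"dr":[0,0,0],"fingers":1},{"delta_pos":[0,0,0],"dr":[0,0,0],"fingers":1},{"delta_pos":[0,0,0],"dr":[0,0,0],"fingers":1},{"delta_pos":[0,0,0],"dr":[0,0,0],"fingers":1}])

```text
time: 17.18
tool_pos: [0.5166, 0.051, 0.1248]
tool_rot: [3.142, -0.0, -0.097]
contact_force: [-0.4, 0.3, -6.9]
opening: 0.0431
grip_force: 40.0
```

```bash
python3 - <<'E'
from h import *
st();go((.5172,.0529,.085),-5.6)
E
```

```text
t 17.18 pos [0.5166 0.051  0.1248] rot [ 1.80e+02 -1.00e-02 -5.58e+00] F [-0.4  0.3 -6.9] open 0.0431 grip 40.0
d [ 0.04 -0.19  3.98] drz 0.02
```

step_arm(increments=[{"delta_pos":[0.05,-0.2,1],"dr":[0,0,0],"fingers":1},{"delta_pos":[0.05,-0.2,2],"dr":[0,0,0],"fingers":1},{"delta_pos":[0.05,-0.2,3],"dr":[0,0,0],"fingers":1},{"delta_pos":[0.05,-0.2,3.5],"dr":[0,0,0],"fingers":1},{"delta_pos":[0.05,-0.2,3.7],"dr":[0,0,0],"fingers":1}])

```text
time: 17.8
tool_pos: [0.5171, 0.0529, 0.0872]
tool_rot: [3.141, 0.001, -0.097]
contact_force: [0.5, -0.1, -5.6]
opening: 0.0431
grip_force: 40.0
```

step_arm(increments=[{"delta_pos":[0,0,0.05],"dr":[0,0,0],"fingers":1},{"delta_pos":[0,0,0.1],"dr":[0,0,0],"fingers":1},{"delta_pos":[0,0,0.15],"dr":[0,0,0],"fingers":1},{"delta_pos":[0,0,0.2],"dr":[0,0,0],"fingers":1},{"delta_pos":[0,0,0.2],"dr":[0,0,0],"fingers":1}])

```text
time: 18.42
tool_pos: [0.5173, 0.053, 0.0857]
tool_rot: [3.142, -0.0, -0.097]
contact_force: [0.5, -0.5, -6.4]
opening: 0.0429
grip_force: 40.0
```

step_arm(increments=[{"delta_pos":[0,0,0.03],"dr":[0,0,0],"fingers":1},{"delta_pos":[0,0,0.06],"dr":[0,0,0],"fingers":1},{"delta_pos":[0,0,0.09],"dr":[0,0,0],"fingers":1},{"delta_pos":[0,0,0.1],"dr":[0,0,0],"fingers":1},{"delta_pos":[0,0,0.1],"dr":[0,0,0],"fingers":1}])

```text
time: 19.05
tool_pos: [0.5173, 0.053, 0.0851]
tool_rot: [3.141, -0.0, -0.097]
contact_force: [-2.9, -0.6, 1.9]
opening: 0.0434
grip_force: 40.0
```

step_arm(increments=[{"delta_pos":[0,0,0],"dr":[0,0,0],"fingers":0.0},{"delta_pos":[0,0,0],"dr":[0,0,0],"fingers":-0.2},{"delta_pos":[0,0,0],"dr":[0,0,0],"fingers":-0.4},{"delta_pos":[0,0,0],"dr":[0,0,0],"fingers":-0.4},{"delta_pos":[0,0,0],"dr":[0,0,0],"fingers":-0.4}])

```text
time: 19.68
tool_pos: [0.5173, 0.0529, 0.0847]
tool_rot: [3.141, -0.0, -0.097]
contact_force: [0.8, 0.3, -0.1]
opening: 0.0639
grip_force: 0.0
```

step_arm(increments=[{"delta_pos":[0,0,-1],"dr":[0,0,0],"fingers":-0.4},{"delta_pos":[0,0,-3],"dr":[0,0,0],"fingers":-0.4},{"delta_pos":[0,0,-6],"dr":[0,0,0],"fingers":-0.4},{"delta_pos":[0,0,-10],"dr":[0,0,0],"fingers":-0.4},{"delta_pos":[0,0,-10],"dr":[0,0,0],"fingers":-0.4}])

```text
time: 20.3
tool_pos: [0.5192, 0.0529, 0.1884]
tool_rot: [-3.141, -0.007, -0.097]
contact_force: [-0.0, 0.0, 0.1]
opening: 0.0645
grip_force: 0.0
```

```bash
python3 - <<'E'
from h import *
st();go((.371,.275,.185),84)
E
```

```text
t 20.3 pos [0.5192 0.0529 0.1884] rot [-179.98   -0.43   -5.57] F [-0.   0.   0.1] open 0.0645 grip 0.0
d [-16.91 -20.66   0.34] drz -89.57
```

step_arm(increments=[{"delta_pos":[-3.5,-4.3,0],"dr":[0,0,0],"fingers":0},{"delta_pos":[-7,-8.6,0],"dr":[0,0,0],"fingers":0},{"delta_pos":[-10.5,-13,0],"dr":[0,0,0],"fingers":0},{"delta_pos":[-14,-17,1],"dr":[0,0,0],"fingers":0},{"delta_pos":[-16.7,-20.7,3],"dr":[0,0,0],"fingers":-0.2}])

```text
time: 20.92
tool_pos: [0.37, 0.2766, 0.1546]
tool_rot: [-3.141, -0.001, -0.097]
contact_force: [1.8, 0.1, 0.1]
opening: 0.0518
grip_force: 0.0
```

step_arm(increments=[{"delta_pos":[0,0,3],"dr":[0,0,0],"fingers":-0.2},{"delta_pos":[0,0,6],"dr":[0,0,0],"fingers":-0.2},{"delta_pos":[0,0,6.5],"dr":[0,0,0],"fingers":-0.2},{"delta_pos":[0,0,6.5],"dr":[0,0,0],"fingers":-0.2},{"delta_pos":[0,0,6.5],"dr":[0,0,0],"fingers":-0.2}])

```text
time: 21.55
tool_pos: [0.3719, 0.2754, 0.0907]
tool_rot: [-3.141, -0.002, -0.098]
contact_force: [0.4, -0.0, -0.4]
opening: 0.0551
grip_force: 0.0
```

```bash
python3 - <<'E'
from h import *
st();go((.371,.275,.022),-5.6)
im=viewer.read_camera("side"); cv2.imwrite("pics/s4.png",cv2.resize(im[110:290,220:460,::-1],(800,600)))
E
```

```text
t 21.55 pos [0.3719 0.2754 0.0907] rot [-1.7995e+02 -9.0000e-02 -5.6000e+00] F [ 0.4 -0.  -0.4] open 0.0551 grip 0.0
d [-0.09  0.05  6.87] drz 0.0
```

View pics/s4.png

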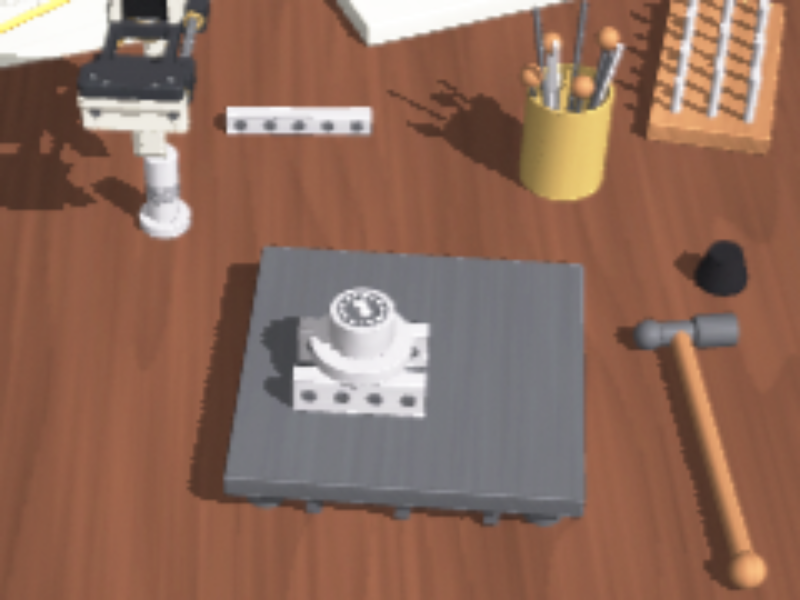

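The die sits level on both bars at crop (365,335), and the gripper is over the master at (163,190). Grasp the master.

step_arm(increments=[{"delta_pos":[0,0,2],"dr":[0,0,0],"fingers":-0.2},{"delta_pos":[0,0,4],"dr":[0,0,0],"fingers":-0.2},{"delta_pos":[0,0,6],"dr":[0,0,0],"fingers":-0.2},{"delta_pos":[0,0,6.8],"dr":[0,0,0],"fingers":-0.2},{"delta_pos":[0,0,6.8],"dr":[0,0,0],"fingers":0.1}], newtons=30)

```text
time: 22.22
tool_pos: [0.3713, 0.2752, 0.0219]
tool_rot: [3.141, 0.0, -0.097]
contact_force: [-0.2, -0.3, -1.0]
opening: 0.0494
grip_force: 0.0
```

step_arm(increments=[{"delta_pos":[0,0,0],"dr":[0,0,0],"fingers":0.3},{"delta_pos":[0,0,0],"dr":[0,0,0],"fingers":0.5},{"delta_pos":[0,0,0],"dr":[0,0,0],"fingers":0.8},{"delta_pos":[0,0,0],"dr":[0,0,0],"fingers":1},{"delta_pos":[0,0,0],"dr":[0,0,0],"fingers":1}])

```text
time: 22.85
tool_pos: [0.3718, 0.2757, 0.0224]
tool_rot: [-3.141, -0.002, -0.097]
contact_force: [-0.3, 1.6, 5.5]
opening: 0.0252
grip_force: 30.0
```

step_arm(increments=[{"delta_pos":[0,0,0],"dr":[0,0,0],"fingers":1},{"delta_pos":[0,0,-1],"dr":[0,0,0],"fingers":1},{"delta_pos":[0,0,-4],"dr":[0,0,0],"fingers":1},{"delta_pos":[0,0,-8],"dr":[0,0,0],"fingers":1},{"delta_pos":[0,0,-8],"dr":[0,0,0],"fingers":1}])

```text
time: 23.48
tool_pos: [0.3725, 0.2758, 0.104]
tool_rot: [-3.139, -0.004, -0.097]
contact_force: [0.8, -0.5, -3.8]
opening: 0.0253
grip_force: 30.0
```

```bash
python3 - <<'E'
from h import *
st();go((.5265,.1478,.10),-5.6)
E
```

```text
t 23.48 pos [0.3725 0.2758 0.104 ] rot [-179.86   -0.25   -5.57] F [ 0.8 -0.5 -3.8] open 0.0253 grip 30.0
d [16.57 11.24  0.4 ] drz 0.03
```

step_arm(increments=[{"delta_pos":[4,2.6,0],"dr":[0,0,0],"fingers":1},{"delta_pos":[8,5.2,0],"dr":[0,0,0],"fingers":1},{"delta_pos":[12,8,0],"dr":[0,0,0],"fingers":1},{"delta_pos":[15,10,0],"dr":[0,0,0],"fingers":1},{"delta_pos":[16.6,11.2,0],"dr":[0,0,0],"fingers":1}])

```text
time: 24.1
tool_pos: [0.5256, 0.1461, 0.1]
tool_rot: [3.141, 0.003, -0.099]
contact_force: [0.0, 0.3, -4.3]
opening: 0.0257
grip_force: 30.0
```

step_arm(increments=[{"delta_pos":[0,0,0],"dr":[0,0,0],"fingers":1},{"delta_pos":[0,0,1],"dr":[0,0,0],"fingers":1},{"delta_pos":[0,0,2.5],"dr":[0,0,0],"fingers":1},{"delta_pos":[0,0,3.5],"dr":[0,0,0],"fingers":1},{"delta_pos":[0,0,3.7],"dr":[0,0,0],"fingers":1}])

```text
time: 24.72
tool_pos: [0.5246, 0.1479, 0.0635]
tool_rot: [3.141, 0.002, -0.097]
contact_force: [0.5, 0.5, -2.8]
opening: 0.0256
grip_force: 30.0
```

step_arm(increments=[{"delta_pos":[0,0,0.1],"dr":[0,0,0],"fingers":1},{"delta_pos":[0,0,0.2],"dr":[0,0,0],"fingers":1},{"delta_pos":[0,0,0.2],"dr":[0,0,0],"fingers":1},{"delta_pos":[0,0,0.2],"dr":[0,0,0],"fingers":1},{"delta_pos":[0,0,0.2],"dr":[0,0,0],"fingers":1}])

```text
time: 25.35
tool_pos: [0.5256, 0.1476, 0.0628]
tool_rot: [3.142, -0.0, -0.097]
contact_force: [-0.7, -0.5, -3.2]
opening: 0.0255
grip_force: 30.0
```

step_arm(increments=[{"delta_pos":[0,0,0.04],"dr":[0,0,0],"fingers":1},{"delta_pos":[0,0,0.08],"dr":[0,0,0],"fingers":1},{"delta_pos":[0,0,0.1],"dr":[0,0,0],"fingers":1},{"delta_pos":[0,0,0.1],"dr":[0,0,0],"fingers":1},{"delta_pos":[0,0,0.1],"dr":[0,0,0],"fingers":1}])

```text
time: 25.98
tool_pos: [0.5256, 0.1476, 0.0624]
tool_rot: [3.142, -0.001, -0.097]
contact_force: [-3.4, -0.0, 4.4]
opening: 0.0258
grip_force: 30.0
```

step_arm(increments=[{"delta_pos":[0,0,0],"dr":[0,0,0],"fingers":0.35},{"delta_pos":[0,0,0],"dr":[0,0,0],"fingers":0.1},{"delta_pos":[0,0,0],"dr":[0,0,0],"fingers":0},{"delta_pos":[0,0,0],"dr":[0,0,0],"fingers":0},{"delta_pos":[0,0,0],"dr":[0,0,0],"fingers":0}])

```text
time: 26.6
tool_pos: [0.5255, 0.1476, 0.0616]
tool_rot: [3.141, -0.0, -0.097]
contact_force: [-0.0, -0.2, -0.7]
opening: 0.0456
grip_force: 0.0
```

step_arm(increments=[{"delta_pos":[0,0,-1],"dr":[0,0,0],"fingers":0},{"delta_pos":[0,0,-4],"dr":[0,0,0],"fingers":0},{"delta_pos":[0,0,-9],"dr":[0,0,0],"fingers":0},{"delta_pos":[0,0,-15],"dr":[0,0,0],"fingers":0},{"delta_pos":[0,0,-19],"dr":[0,0,0],"fingers":0}])

```text
time: 27.22
tool_pos: [0.526, 0.1477, 0.2555]
tool_rot: [-3.141, -0.004, -0.097]
contact_force: [0.7, 0.7, -0.3]
opening: 0.0459
grip_force: 0.0
```

```bash
python3 - <<'E'
from h import *
st();go((.593,-.323,.25),97)
im=cv2.imread("pics/t1.png")
x,y=415,185; cv2.imwrite("pics/stand.png",cv2.resize(im[y:y+60,x:x+110],(800,436),interpolation=cv2.INTER_CUBIC))
E
```

```text
t 27.23 pos [0.526  0.1477 0.2555] rot [-179.95   -0.23   -5.58] F [ 0.7  0.7 -0.3] open 0.0459 grip 0.0
d [11.24 46.2   0.55] drz -102.58
```

View pics/stand.png

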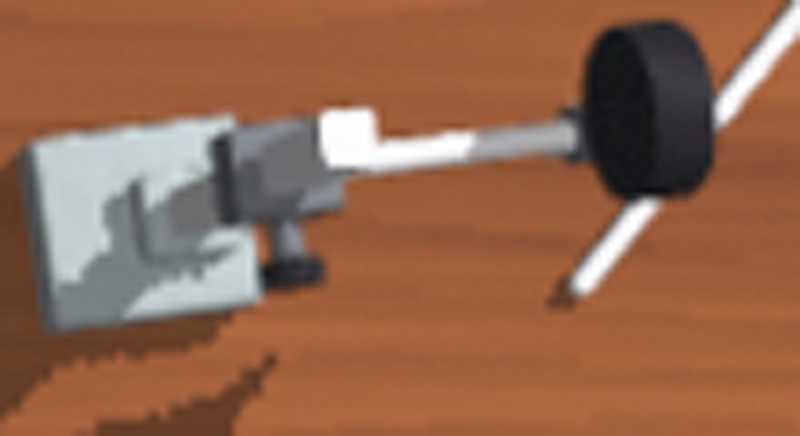

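Stand crop: column top at about (462.9,203.8), base edges tilted ~8.5° so stand yaw ≈ 99°. Moving over it.

step_arm(increments=[{"delta_pos":[1.4,5.6,0],"dr":[0,0,-10],"fingers":-0.2},{"delta_pos":[2.8,11.2,0],"dr":[0,0,-20],"fingers":-0.2},{"delta_pos":[4.1,16.8,0],"dr":[0,0,-30],"fingers":-0.2},{"delta_pos":[5.4,22.4,0],"dr":[0,0,-40],"fingers":-0.2},{"delta_pos":[6.7,27.8,0],"dr":[0,0,-50],"fingers":-0.2}])

```text
time: 27.85
tool_pos: [0.5652, -0.1374, 0.2527]
tool_rot: [3.141, -0.001, 0.781]
contact_force: [0.1, 0.2, -0.1]
opening: 0.0548
grip_force: 0.0
```

step_arm(increments=[{"delta_pos":[-2.8,3.8,0],"dr":[0,0,-10],"fingers":-0.2},{"delta_pos":[-5.6,7.6,0],"dr":[0,0,-20],"fingers":-0.2},{"delta_pos":[-8.5,11.4,0],"dr":[0,0,-30],"fingers":-0.2},{"delta_pos":[-11.3,15.3,0],"dr":[0,0,-40],"fingers":-0.2},{"delta_pos":[-11.3,15.3,0],"dr":[0,0,-50],"fingers":-0.2}])

```text
time: 28.48
tool_pos: [0.5909, -0.3276, 0.2512]
tool_rot: [-3.141, 0.001, 1.65]
contact_force: [-0.4, -0.1, -0.9]
opening: 0.0549
grip_force: 0.0
```

step_arm(increments=[{"delta_pos":[0,0,0],"dr":[0,0,-4.6],"fingers":-0.2},{"delta_pos":[0,0,2],"dr":[0,0,-4.6],"fingers":-0.2},{"delta_pos":[0,0,4],"dr":[0,0,-4.6],"fingers":-0.2},{"delta_pos":[0,0,4],"dr":[0,0,-4.6],"fingers":-0.2},{"delta_pos":[0,0,4],"dr":[0,0,-4.6],"fingers":-0.2}])

```text
time: 29.1
tool_pos: [0.5919, -0.3242, 0.213]
tool_rot: [3.14, 0.001, 1.728]
contact_force: [0.6, -0.1, 0.8]
opening: 0.0552
grip_force: 0.0
```

```bash
python3 - <<'E'
from h import *
print(ray("top",(462.85,203.8),.175))
st();go((.591,-.324,.133),99)
im=viewer.read_camera("side"); cv2.imwrite("pics/s5.png",cv2.resize(im[120:405,250:630,::-1],(800,600)))
E
```

```text
[ 0.59060484 -0.32497758  0.175     ]
t 29.1 pos [ 0.5919 -0.3242  0.213 ] rot [1.7994e+02 7.0000e-02 9.9020e+01] F [ 0.6 -0.1  0.8] open 0.0552 grip 0.0
d [ 0.03 -0.08  8.  ] drz 0.02
```

View pics/s5.png

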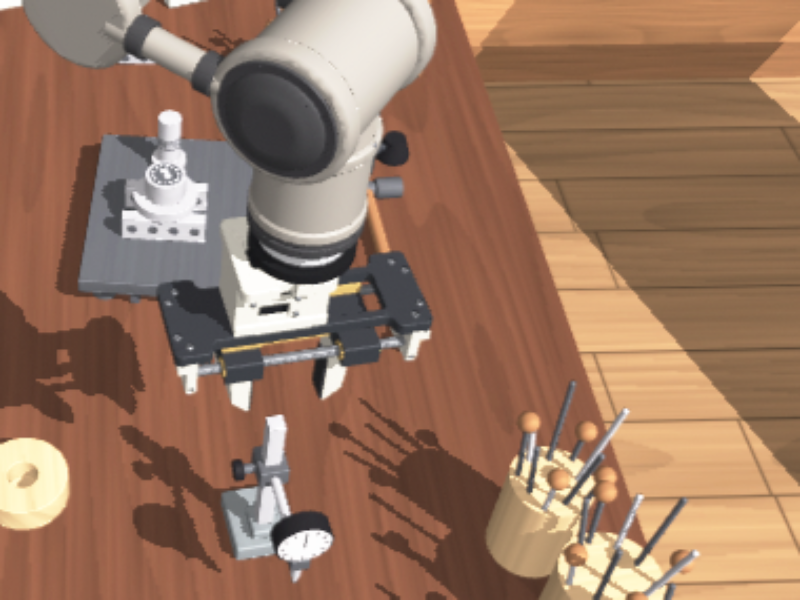

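Fingers straddle the column top at crop (277,417); the master stands left of the die. Descend, grip with 40 N.

step_arm(increments=[{"delta_pos":[0,0,2],"dr":[0,0,0],"fingers":-0.2},{"delta_pos":[0,0,4.5],"dr":[0,0,0],"fingers":-0.2},{"delta_pos":[0,0,7],"dr":[0,0,0],"fingers":-0.2},{"delta_pos":[0,0,7.9],"dr":[0,0,0],"fingers":-0.2},{"delta_pos":[0,0,7.9],"dr":[0,0,0],"fingers":0.2}], newtons=40)

```text
time: 29.78
tool_pos: [0.5917, -0.3241, 0.1332]
tool_rot: [3.141, 0.0, 1.728]
contact_force: [-1.0, 0.0, 0.6]
opening: 0.0492
grip_force: 0.0
```

step_arm(increments=[{"delta_pos":[0,0,0],"dr":[0,0,0],"fingers":0.45},{"delta_pos":[0,0,0],"dr":[0,0,0],"fingers":0.6},{"delta_pos":[0,0,0],"dr":[0,0,0],"fingers":0.7},{"delta_pos":[0,0,0],"dr":[0,0,0],"fingers":0.8},{"delta_pos":[0,0,0],"dr":[0,0,0],"fingers":1}])

```text
time: 30.4
tool_pos: [0.5916, -0.3241, 0.133]
tool_rot: [3.141, 0.0, 1.728]
contact_force: [-1.9, -0.4, 1.6]
opening: 0.0137
grip_force: 40.0
```

step_arm(increments=[{"delta_pos":[0,0,0],"dr":[0,0,0],"fingers":1},{"delta_pos":[0,0,-0.5],"dr":[0,0,0],"fingers":1},{"delta_pos":[0,0,-2],"dr":[0,0,0],"fingers":1},{"delta_pos":[0,0,-5],"dr":[0,0,0],"fingers":1},{"delta_pos":[0,0,-9],"dr":[0,0,0],"fingers":1}])

```text
time: 31.02
tool_pos: [0.591, -0.3235, 0.2229]
tool_rot: [-3.14, -0.002, 1.728]
contact_force: [0.8, -0.0, -5.9]
opening: 0.0136
grip_force: 40.0
```

```bash
python3 - <<'E'
from h import *
st();go((.6068,.0444,.25),-5.6)
im=viewer.read_camera("top"); cv2.imwrite("pics/t2.png",cv2.resize(im[140:340,140:550,::-1],(800,390)))
cv2.imwrite("pics/t2f.png",im[:,:,::-1])
E
```

```text
t 31.02 pos [ 0.591  -0.3235  0.2229] rot [-1.7989e+02 -1.1000e-01  9.9020e+01] F [ 0.8 -0.  -5.9] open 0.0136 grip 40.0
d [36.09  7.33 -2.71] drz 104.62
```

View pics/t2.png

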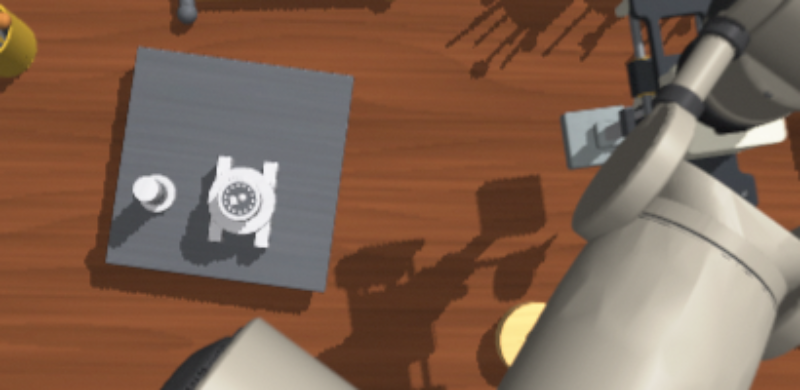

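step_arm(increments=[{"delta_pos":[0,0,-2],"dr":[0,0,4],"fingers":1},{"delta_pos":[4,0.8,-4],"dr":[0,0,14],"fingers":1},{"delta_pos":[8.5,1.7,-4.7],"dr":[0,0,24],"fingers":1},{"delta_pos":[13,2.6,-4.7],"dr":[0,0,34],"fingers":1},{"delta_pos":[18,3.6,-4.7],"dr":[0,0,44],"fingers":1}])

```text
time: 31.7
tool_pos: [0.5987, -0.1392, 0.2695]
tool_rot: [3.142, -0.0, 0.954]
contact_force: [1.1, 0.4, -5.9]
opening: 0.014
grip_force: 40.0
```

```bash
python3 - <<'E'
from h import *
a=np.radians(99.02);p=np.array([.591,-.3235])+.18*np.array([np.cos(a),np.sin(a)])+.036*np.array([np.sin(a),-np.cos(a)])
st();go((.6069,.0441,.27),-5.6,((p[0],p[1],.27),55.0)); print(ray("top",(140+238*.5125,140+199*.5125),.108),ray("top",(140+148*.5125,140+189*.5125),.108))
E
```

```text
t 31.7 pos [ 0.5987 -0.1392  0.2695] rot [180.    -0.    54.66] F [ 1.1  0.4 -5.9] open 0.014 grip 40.0
d [15.58 -9.86  0.  ] drz 60.6
[0.51611335 0.05216717 0.108     ] [0.52431008 0.14324612 0.108     ]
```

step_arm(increments=[{"delta_pos":[4,-2.5,0],"dr":[0,0,10],"fingers":1},{"delta_pos":[8,-5,0],"dr":[0,0,20],"fingers":1},{"delta_pos":[11.5,-7.3,0],"dr":[0,0,30],"fingers":1},{"delta_pos":[14.3,-9,0],"dr":[0,0,40],"fingers":1},{"delta_pos":[15.6,-9.9,0],"dr":[0,0,50],"fingers":1}])

```text
time: 32.33
tool_pos: [0.6069, 0.0463, 0.2693]
tool_rot: [-3.141, 0.0, 0.084]
contact_force: [0.3, 0.4, -5.4]
opening: 0.0142
grip_force: 40.0
```

step_arm(increments=[{"delta_pos":[0,0,0],"dr":[0,0,7],"fingers":1},{"delta_pos":[0,0,0],"dr":[0,0,10.6],"fingers":1},{"delta_pos":[0,0,0],"dr":[0,0,10.6],"fingers":1},{"delta_pos":[0,0,0],"dr":[0,0,10.6],"fingers":1},{"delta_pos":[0,0,0],"dr":[0,0,10.6],"fingers":1}])

```text
time: 32.95
tool_pos: [0.6072, 0.044, 0.2696]
tool_rot: [3.142, 0.0, -0.097]
contact_force: [-0.5, -0.5, -5.3]
opening: 0.014
grip_force: 40.0
```

```bash
python3 - <<'E'
from h import *
st();go((.6069,.0441,.20),-5.6)
im=viewer.read_camera("side"); cv2.imwrite("pics/s6.png",cv2.resize(im[120:300,240:480,::-1],(800,600)))
im=viewer.read_camera("top"); cv2.imwrite("pics/t3f.png",im[:,:,::-1])
for z in(.213-.0,):
  print("exp tip",proj("side",(.6069-.09*.9952,.0441+.09*.0976,.27-.133+.076)))
E
```

```text
t 32.95 pos [0.6072 0.044  0.2696] rot [ 1.80e+02  1.00e-02 -5.55e+00] F [-0.5 -0.5 -5.3] open 0.014 grip 40.0
d [-0.03 -0.01  6.96] drz 0.05
exp tip [329.69840223 165.49489872]
```

View pics/s6.png

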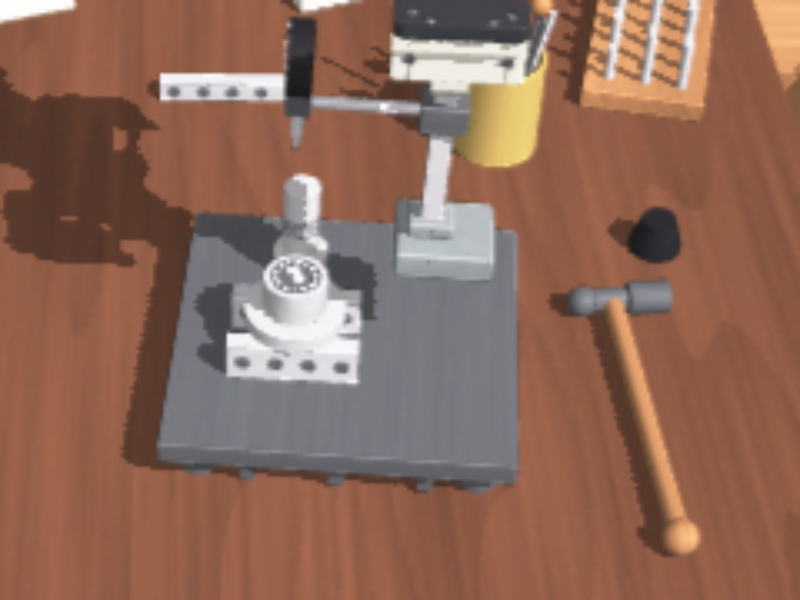

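Stylus tip at crop (296,148) = (328.8,164.4); expected (329.7,165.5). It's aligned, so lower.

step_arm(increments=[{"delta_pos":[0,0,1.5],"dr":[0,0,0],"fingers":1},{"delta_pos":[0,0,3.5],"dr":[0,0,0],"fingers":1},{"delta_pos":[0,0,5.5],"dr":[0,0,0],"fingers":1},{"delta_pos":[0,0,7.5],"dr":[0,0,0],"fingers":1},{"delta_pos":[0,0,8.5],"dr":[0,0,0],"fingers":1}])

```text
time: 33.67
tool_pos: [0.6062, 0.0441, 0.1825]
tool_rot: [3.141, 0.003, -0.097]
contact_force: [0.3, 0.0, -6.1]
opening: 0.0139
grip_force: 40.0
```

step_arm(increments=[{"delta_pos":[0,0,0.4],"dr":[0,0,0],"fingers":1},{"delta_pos":[0,0,0.7],"dr":[0,0,0],"fingers":1},{"delta_pos":[0,0,0.9],"dr":[0,0,0],"fingers":1},{"delta_pos":[0,0,1],"dr":[0,0,0],"fingers":1},{"delta_pos":[0,0,1],"dr":[0,0,0],"fingers":1}])

```text
time: 34.3
tool_pos: [0.6073, 0.044, 0.1749]
tool_rot: [3.142, -0.0, -0.097]
contact_force: [-0.9, 0.2, -5.6]
opening: 0.0139
grip_force: 40.0
```

step_arm(increments=[{"delta_pos":[0,0,0.05],"dr":[0,0,0],"fingers":1},{"delta_pos":[0,0,0.1],"dr":[0,0,0],"fingers":1},{"delta_pos":[0,0,0.15],"dr":[0,0,0],"fingers":1},{"delta_pos":[0,0,0.17],"dr":[0,0,0],"fingers":1},{"delta_pos":[0,0,0.17],"dr":[0,0,0],"fingers":1}])

```text
time: 34.92
tool_pos: [0.6074, 0.0441, 0.1742]
tool_rot: [3.142, -0.001, -0.097]
contact_force: [-2.6, 0.1, 5.7]
opening: 0.0139
grip_force: 40.0
```

step_arm(increments=[{"delta_pos":[0,0,0],"dr":[0,0,0],"fingers":0.65},{"delta_pos":[0,0,0],"dr":[0,0,0],"fingers":0.5},{"delta_pos":[0,0,0],"dr":[0,0,0],"fingers":0.3},{"delta_pos":[0,0,0],"dr":[0,0,0],"fingers":0.1},{"delta_pos":[0,0,0],"dr":[0,0,0],"fingers":0.1}])

```text
time: 35.55
tool_pos: [0.6072, 0.0441, 0.1729]
tool_rot: [3.141, -0.0, -0.097]
contact_force: [0.4, 0.3, 0.1]
opening: 0.0408
grip_force: 0.0
```

step_arm(increments=[{"delta_pos":[0,0,-1],"dr":[0,0,0],"fingers":0.1},{"delta_pos":[0,0,-4],"dr":[0,0,0],"fingers":0.1},{"delta_pos":[0,0,-8],"dr":[0,0,0],"fingers":0.1},{"delta_pos":[0,0,-12],"dr":[0,0,0],"fingers":0.1},{"delta_pos":[0,0,-13],"dr":[0,0,0],"fingers":0.1}])

```text
time: 36.17
tool_pos: [0.6082, 0.044, 0.3068]
tool_rot: [-3.141, -0.006, -0.097]
contact_force: [0.2, -0.0, -0.4]
opening: 0.0415
grip_force: 0.0
```

```bash
python3 - <<'E'
from h import *
st()
im=viewer.read_camera("side"); cv2.imwrite("pics/s7.png",cv2.resize(im[120:300,240:480,::-1],(800,600)))
print("exp tip",proj("side",(.6069-.09*.9952,.0441+.09*.0976,.116)),"die axis@.116",proj("side",(.5173,.0529,.116)))
E
```

```text
t 36.17 pos [0.6082 0.044  0.3068] rot [-179.99   -0.37   -5.57] F [ 0.2 -0.  -0.4] open 0.0415 grip 0.0
exp tip [329.00332661 200.03063775] die axis@.116 [328.9886721  200.02609093]
```

View pics/s7.png

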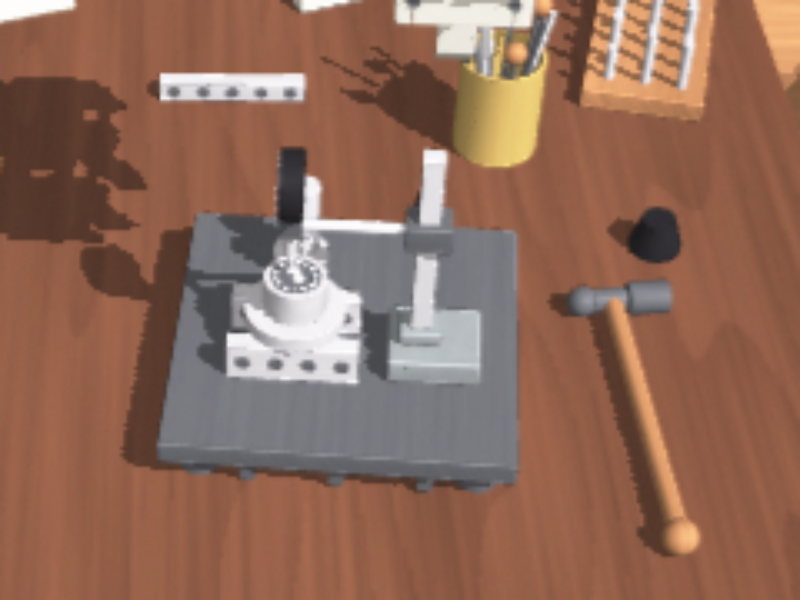

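The picture shows the stand upright behind the die. The stylus tip is at about (297,265) in the crop, against (297,267) expected for the die axis, and the master stands at the left. I'm handing in.

```bash
python3 -c "
from cell import robot
print(robot.hand_in())"
```

```text
the job is handed in; nothing more can be done
None
```

I handed the job in at about 36 s: the die is level on both equal bars, the master stands to its left, and the dial stand is behind with its stylus over the middle of the face (clearance not measured). The last picture shows this, but the hand-in gave no verdict.

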